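Nest the angle offcut on its saddle

ROBOT

A 6-joint arm with a two-finger parallel gripper is mounted at the origin on the work surface. World frame = base frame: x ahead of the robot, y to its left, z up, the work surface at z = 0. Lengths are in mm, angles in rad, forces in N, time in s.
With the tool pointing down it reaches from about 375 to 975 mm from the base axis. Payload 3.8 kg.
Tool frame: the origin (TCP) lies midway between the tips of the shut fingers; the grasp point (between the pads) lies bot.grip_depth behind it (bot.grip_depth is the distance from the TCP to the grasp point, in mm); x points along the fingers, y is the direction in which the jaws open and shut, and the axes are right-handed (so a half turn about x gives the same grasp; the last joint's range is limited). The gripper opens to 88 mm and grips with 3 to 60 N. Pads are 18 mm wide; open, the fingers measure 123 mm over their backs; the gripper's body (75 mm by 187 mm) begins 45 mm behind the grasp point.
Start: joints at [-1.167, 0.264, 1.604, -0, 1.274, -0.037], TCP at [287.992, -610.474, 238.706] pointing down, gripper open.
Joint ranges: [-2.63, 2.63], [-0.94, 2.18], [0.31, 2.57], [-1.31, 4.45], [0, 2.66], [-2.55, 2.55]. Speed limits (rad/s): [2.57, 2.57, 3.14, 3.14, 3.14, 3.14].

INTERFACE

Orientations are given as a rotation vector (axis times angle).
In Python, from station import bot gives the robot as it stands.
- The arm moves only by the shell command python3 -m handwheel 'ROWS'. ROWS is JSON, a list that holds one entry, the list of rows, each a list of 7 numbers: the closure, from -1 (fully open) to 1 (shut), then the shift along the tool's x, y, z in cm, then the turn, a rotation vector about the tool's x, y, z in rad. A call has 1 to 20 rows; each row is the pose to reach, as a shift and turn from the pose measured when the call began, along the tool's axes at that moment; what a row does not reach only later rows make up. A row lasts 1/8 s, in which the tool goes at most 62.5 mm and 10.7 degrees, less where a joint would pass 70% of its speed; a pose out of reach is approached as far as the arm can. A call with a gripper value outside its range is refused whole. The fingers move at their own pace and stop on an object; the grip force is fixed at half the most. Time passes only in rows, so rows that repeat a pose let the fingers close. It gives the time, the measured TCP pose, the force and the opening at its end, in the units of the state.
- bot.sense(): the state, without advancing time (a new reading comes with each control period).
- bot.snapshot(name): name is "scene" or "top" or "wrist"; returns a dict with "image" (480x640x3 uint8, red, green, blue), "vfov" (degrees; the focal length in pixels is half the picture's height over the tangent of half this angle, whatever the lens; pixels are square), "cx", "cy" (the principal point, pixels), "R" (3x3) and "t" (3): a world point X has camera coordinates R X + t; the wrist camera has in their place "T_tool_cam" (4x4, takes a point from camera to tool coordinates, whose origin is the TCP and whose axes are the tool frame's). Camera axes: x right, y down, z forward; pixel columns grow to the right and rows downward; lengths in mm; the calibration is good to about 2 mm. A picture is of the moment at which its call begins: read the wrist's pose just before it. There is no depth.
- bot.sign_off(): hands the job in, once; it reports no verdict.
The state is a dict: "clock": time; "joint_positions": joint angles; "joint_velocities": joint speeds; "tau": joint torques, N m; "tool_pos": TCP position; "tcp_rot": TCP orientation; "wrist_force": force on the tool from outside, world axes, zero at the start; "ft_torque": the same for the moment, N m; "opening": opening from 0.0 (shut) to 1.0 (fully open).
Only numpy, scipy, OpenCV 4.12 (cv2) and the standard library are available. Lean on these libraries where they do the work, as an engineer would, in place of code of your own. Each camera call takes 0.05 s, during which the arm holds its last target.

TASK

In the machine's tool tray, take the larger of the two loose steel angle offcuts and set it over the welded angle saddle so that it nests fully down on it, ridge over ridge, legs along legs, and centred end to end. Leave the smaller offcut and the standing valve cage where they are.

Things in the scene. Friction and masses are not known exactly. Their poses are not given: they have to be found in the camera images.
- offcut_mid (a point): Larger loose steel angle offcut: legs 40 mm wide, 5 mm thick, 0.13 to 0.25 kg, standing like a tent, ridge up, legs sloping 45 degrees. 60 mm long along y (ridge), 57 mm across (x), 32 mm high. Point at its middle, 16 mm above its lowest edges. Grip from above by the two flat end faces, 60 mm apart along y; the sloping legs slip out of a grip. Turned end for end it is the same.
- stand_seat (a point): Fixed saddle: a 46 mm long piece of the same angle, painted machine green, ridge up along y, welded on a base plate 90 (x) by 46 (y) by 12 mm thick on the tray; its ridge is 44 mm above the tray. Point over its middle, 35 mm above the tray: where the larger offcut's middle point lies when fully nested (its lowest edges then 19 mm above the tray, overhanging the saddle 7 mm at each end).
- small_mid (a point): A bystander: the smaller loose offcut of steel angle, legs 25 mm wide and 4 mm thick, also ridge up, 60 mm long along y, 35 mm across, 20.5 mm high. The point is 10 mm above its lowest edges, at the middle. Leave it alone.
- cage_mid (a point): A bystander: a standing steel valve cage, a round slotted sleeve 40 mm in diameter and 60 mm high. The point is at its centre, 30 mm up. Leave it alone.
Not all that is in view belongs to the job. What is shaped like the part that bears offcut_mid but blue or red is not meant. Of the things shaped like the part that bears stand_seat, the green one is meant.

How it is judged (in metres and radians):
At the end, for the whole second after the job is handed in: The larger offcut rests nested on the saddle, released and at rest: its centre point within 10 mm across the ridge, 12 mm along the ridge and 6 mm in height of the saddle's seat point, its ridge within 10 degrees of the saddle's ridge and level, upright within 10 degrees (x of offcut_mid in the frame of stand_seat between -0.01 and 0.01 m and y of offcut_mid in the frame of stand_seat between -0.012 and 0.012 m and z of offcut_mid in the frame of stand_seat between -0.006 and 0.006 m and angle between the y axis of offcut_mid and the y axis of stand_seat, either way round below 0.175 rad and angle between offcut_mid's own z axis and vertical below 0.175 rad and linear speed of offcut below 0.02 m/s); the robot touches nothing.
It fails at once if the smaller offcut is moved by more than 25 mm (distance of small_mid from where it was at the start of the episode above 0.025 m).
It fails at once if the valve cage is moved or knocked over (by more than 25 mm) (distance of cage_mid from where it was at the start of the episode above 0.025 m).
It also fails if it takes over 35 s, if anything falls off the work surface, if the arm or the gripper's body presses on something with over 40 N, if the wrist force passes 120 N, or if a joint passes its speed limit or range.

## Working session

There is one attempt and no reset: what is moved stays moved. The work goes in short steps, Python scripts to look and compute and a shell command to move; the robot and the scene stay as the last step left them, time stands still between calls to the robot, and variables do not carry over. Pictures are saved under pics/ and viewed, and the job is handed in when it is done.

```bash
mkdir -p pics; ls; python3 - <<'E'
from station import bot
import cv2
print(bot.sense(), bot.grip_depth)
for n in ("scene","top","wrist"):
    s=bot.snapshot(n); cv2.imwrite(f"pics/{n}0.png",s["image"][:,:,::-1]); s.pop("image"); print(n,s)
E
```

```text
pics
{'clock': 0.0, 'joint_positions': array([-1.16691835e+00,  2.64730266e-01,  1.60536048e+00,  4.49340865e-06,
        1.27367694e+00, -3.68899424e-02]), 'joint_velocities': array([ 3.88912739e-04,  5.90494313e-04, -9.36837246e-05, -2.03528422e-04,
        5.44643151e-04, -1.44351265e-03]), 'tau': array([ 1.24271439e-03, -5.02109170e+01, -3.56872380e+01,  7.30104977e-02,
        2.93643912e-02, -1.68743481e-04]), 'tool_pos': array([ 287.70884381, -609.84026006,  237.41071159]), 'tcp_rot': array([ 1.97773719,  0.44531401, -1.97853315]), 'wrist_force': array([ 0.21638263,  1.22441193, -0.64167693]), 'ft_torque': array([-0.01569523, -0.00643825,  0.0095622 ]), 'opening': 0.9985504152648049} 18.700000000000003
scene {'vfov': 53.62512039472067, 'cx': 312.91210219316287, 'cy': 239.0863460385409, 'R': array([[ 0.61073455,  0.79170634,  0.01429644],
       [ 0.6365325 , -0.48013188, -0.60357249],
       [-0.47098799,  0.37772272, -0.79717994]]), 't': array([-325.60220548, -348.27622475, 1205.32636383])}
top {'vfov': 55.98013642209991, 'cx': 322.15616851800513, 'cy': 242.07719917604433, 'R': array([[-0.00105082, -0.99998848, -0.00468399],
       [-0.98060336,  0.00194849, -0.19599299],
       [ 0.19599986,  0.00438718, -0.98059411]]), 't': array([-20.14383489, 572.41611118, 868.56312038])}
wrist {'vfov': 64.92516557387816, 'cx': 317.97552844292534, 'cy': 244.10083806159912, 'T_tool_cam': array([[-4.47093794e-04, -2.56421654e-01,  9.66564915e-01,
        -1.47186353e+02],
       [ 9.99999855e-01, -4.04231280e-04,  3.55320238e-04,
         2.10048212e-01],
       [ 2.99603970e-04,  9.66564934e-01,  2.56421798e-01,
        -6.61572220e+01],
       [ 0.00000000e+00,  0.00000000e+00,  0.00000000e+00,
         1.00000000e+00]])}
```

View pics/scene0.png

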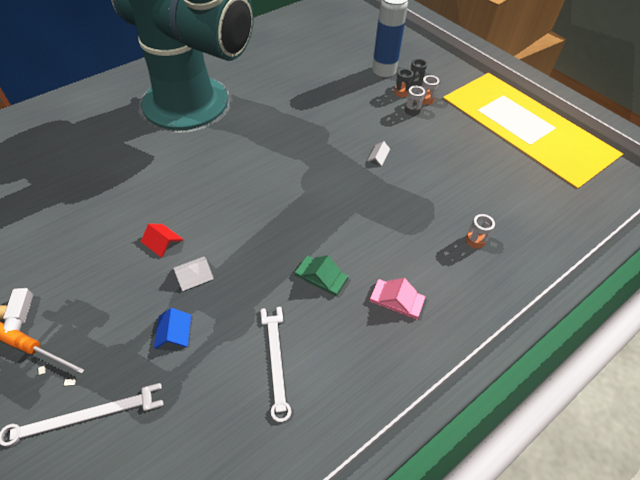

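View pics/top0.png

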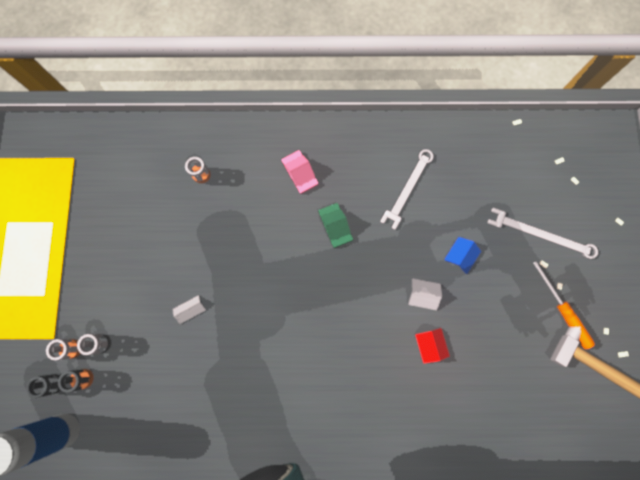

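View pics/wrist0.png

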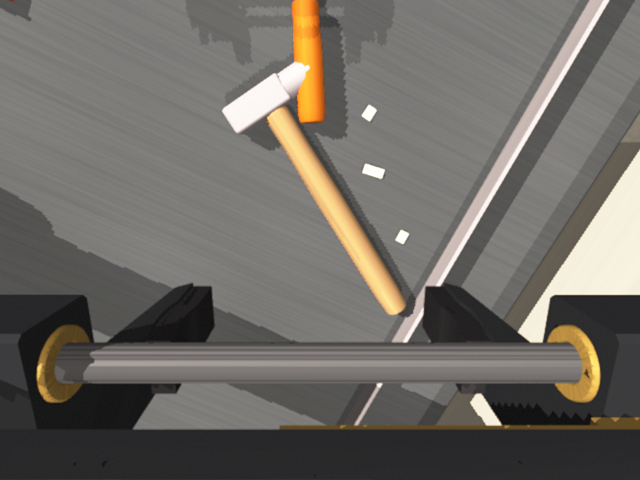

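The top view shows the larger grey offcut at about (426,294), the green saddle at (335,225) and the small offcut at (189,309). In the scene view they are at (193,273), (322,273) and (378,153). The blue and red pieces and the pink saddle are distractors. Next I'll enlarge crops.

```bash
python3 - <<'E'
import cv2, numpy as np
def crop(n,cx,cy,s=8,w=48,h=36):
    im=cv2.imread(f"pics/{n}0.png"); x0,y0=cx-w//2,cy-h//2
    c=cv2.resize(im[y0:y0+h,x0:x0+w],None,fx=s,fy=s,interpolation=cv2.INTER_CUBIC)
    for i in range(0,w,10):
        cv2.putText(c,str(x0+i),(i*s,8),0,.35,(0,255,255),1); cv2.line(c,(i*s+s//2,10),(i*s+s//2,16),(0,255,255),1)
    for i in range(0,h,10):
        cv2.putText(c,str(y0+i),(0,i*s+s//2+4),0,.35,(0,255,255),1); cv2.line(c,(26,i*s+s//2),(32,i*s+s//2),(0,255,255),1)
    return c
a=np.vstack([np.hstack([crop("top",426,294),crop("top",335,225,w=48)]),np.hstack([crop("scene",193,273),crop("scene",322,273,w=48)])])
a=np.vstack([np.hstack([crop("top",426,294,w=50),crop("top",335,225,w=50)]),np.hstack([crop("scene",193,273,w=50),crop("scene",322,273,w=50,h=36)])])
print(a.shape); cv2.imwrite("pics/crops0.png",a)
E
```

```text
(576, 800, 3)
```

View pics/crops0.png

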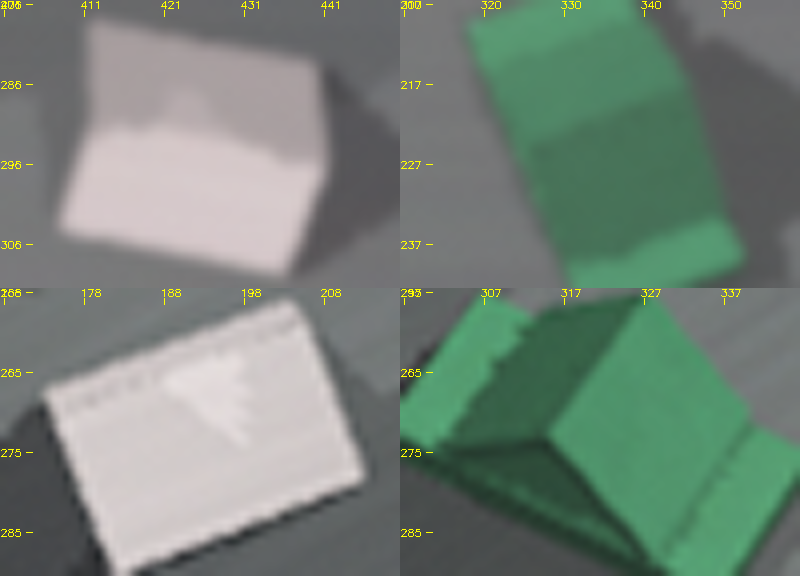

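The crops give the ridge ends. For the offcut they are top (411.8,291.8)-(441.4,295.8) and scene (174,269)-(204.6,258.3). For the saddle they are top (325.5,225)-(345.8,217.1) and scene (315,272.9)-(327.8,255.1).

```bash
cat > h.py <<'E'
import numpy as np
from scipy.spatial.transform import Rotation as Ro
from scipy.optimize import least_squares
def K(s): f=240/np.tan(np.radians(s["vfov"])/2); return np.array([[f,0,s["cx"]],[0,f,s["cy"]],[0,0,1]])
def RT(s,st=None):
    if "R" in s: return s["R"],s["t"]
    T=np.eye(4);T[:3,:3]=Ro.from_rotvec(st["tcp_rot"]).as_matrix();T[:3,3]=st["tool_pos"]
    M=np.linalg.inv(T@s["T_tool_cam"]);return M[:3,:3],M[:3,3]
def proj(X,cam):
    k,R,t=cam;c=k@(R@X+t);return c[:2]/c[2]
def tri(obs,x0=(600,0,20)):
    r=least_squares(lambda X:np.concatenate([proj(X,c)-uv for c,uv in obs]),x0)
    return r.x,np.sqrt(np.mean(r.fun**2))
E
python3 - <<'E'
from station import bot
from h import *
S,T=bot.snapshot("scene"),bot.snapshot("top")
cs=(K(S),*RT(S)); ct=(K(T),*RT(T))
def ridge(n,a,b,c,d):
    p,e=tri([(ct,a),(cs,b)]);q,f=tri([(ct,c),(cs,d)])
    print(n,p.round(1),q.round(1),"mid",((p+q)/2).round(1),"len",np.linalg.norm(p-q).round(1),"yaw",np.degrees(np.arctan2(*(q-p)[1::-1])).round(1),e.round(2),f.round(2))
# which end corresponds
ridge("off",(411.75,291.75),(204.6,258.3),(441.4,295.75),(174,269.1))
ridge("off swapped",(411.75,291.75),(174,269.1),(441.4,295.75),(204.6,258.3))
ridge("off lower",(408.25,304.5),(204.6,258.3),(436.5,309.9),(174,268))
ridge("off loweropp",(411.75,278.3),(212.75,277.9),(440.5,283.8),(182.25,290))
ridge("sad",(325.5,225),(315,272.9),(345.75,217.1),(327.75,255.1))
ridge("sad sw",(325.5,225),(327.75,255.1),(345.75,217.1),(315,272.9))
print(bot.sense()["joint_positions"], Ro.from_rotvec(bot.sense()["tcp_rot"]).as_matrix().round(3))
E
```

```text
off [ 472.7 -207.1   27.1] [ 464.3 -265.2   33.6] mid [ 468.5 -236.1   30.3] len 59.1 yaw -98.2 0.37 0.0
off swapped [ 460.8 -239.8    8.3] [ 475.8 -233.2   51.3] mid [ 468.3 -236.5   29.8] len 46.0 yaw 23.8 10.74 10.27
off lower [ 449.5 -202.2   -3.9] [ 437.8 -260.4    1. ] mid [ 443.6 -231.3   -1.5] len 59.6 yaw -101.4 0.49 0.45
off loweropp [ 503.6 -212.4    3.2] [ 492.4 -271.3    3.9] mid [ 498.  -241.9    3.5] len 59.9 yaw -100.7 0.22 0.34
sad [ 6.133e+02 -4.170e+01 -6.000e-01] [627.4 -55.8  80.3] mid [620.3 -48.8  39.8] len 83.2 yaw -44.9 4.85 5.02
sad sw [612.1 -27.6  41.6] [629.  -70.3  42.1] mid [620.6 -49.   41.8] len 45.9 yaw -68.5 0.14 0.12
[-1.16691296e+00  2.64338331e-01  1.60464870e+00 -1.08424620e-05
  1.27368793e+00 -3.68938741e-02] [[-0.     0.427 -0.904]
 [ 0.001 -0.904 -0.427]
 [-1.    -0.001 -0.   ]]
```

```bash
cat >> h.py <<'E'
def plan(st,pos,yaw_deg):
    """shift cm in tool axes and rotvec in tool axes to get pos with tool down, tool y at yaw (mod 180 nearest)"""
    R=Ro.from_rotvec(st["tcp_rot"]).as_matrix();best=None
    for k in (0,180):
        y=np.radians(yaw_deg+k);x=np.array([0,0,-1.]);yy=np.array([np.cos(y),np.sin(y),0])
        Rt=np.column_stack([x,yy,np.cross(x,yy)]);rv=Ro.from_matrix(R.T@Rt).as_rotvec()
        if best is None or np.linalg.norm(rv)<np.linalg.norm(best):best=rv
    return (R.T@(np.array(pos)-st["tool_pos"])/10).round(2),best.round(3)
E
python3 - <<'E'
from station import bot
from h import *
print(plan(bot.sense(),(469,-236.5,160),-100.3))
E
```

```text
(array([  7.84, -26.06, -32.33]), array([0.621, 0.   , 0.001]))
```

```bash
python3 -m handwheel '[[[-1,2,-5.2,-6.4,0.15,0,0],[-1,4,-10.4,-12.8,0.3,0,0],[-1,6,-15.6,-19.2,0.45,0,0],[-1,7,-20.8,-25.6,0.6,0,0],[-1,7.84,-26.06,-32.33,0.621,0,0],[-1,7.84,-26.06,-32.33,0.621,0,0],[-1,7.84,-26.06,-32.33,0.621,0,0],[-1,7.84,-26.06,-32.33,0.621,0,0],[-1,7.84,-26.06,-32.33,0.621,0,0],[-1,7.84,-26.06,-32.33,0.621,0,0],[-1,7.84,-26.06,-32.33,0.621,0,0]]]'
python3 - <<'E'
from station import bot
import cv2,pickle
st=bot.sense();s=bot.snapshot("wrist");cv2.imwrite("pics/w1.png",s["image"][:,:,::-1]);pickle.dump((st,s),open("w1.pkl","wb"))
print(st["tool_pos"],st["wrist_force"],st["clock"],st["joint_velocities"].round(3))
E
```

```text
clock: 1.62
tool_pos: [468.7, -237.7, 160.2]
tcp_rot: [-2.125, 0.194, 2.126]
wrist_force: [-0.2, 0.3, -0.1]
opening: 0.998
[ 468.68828027 -237.73813272  160.16939798] [-0.22683784  0.28675802 -0.06829539] 1.625 [ 0.003 -0.002  0.003  0.002  0.     0.001]
```

View pics/w1.png

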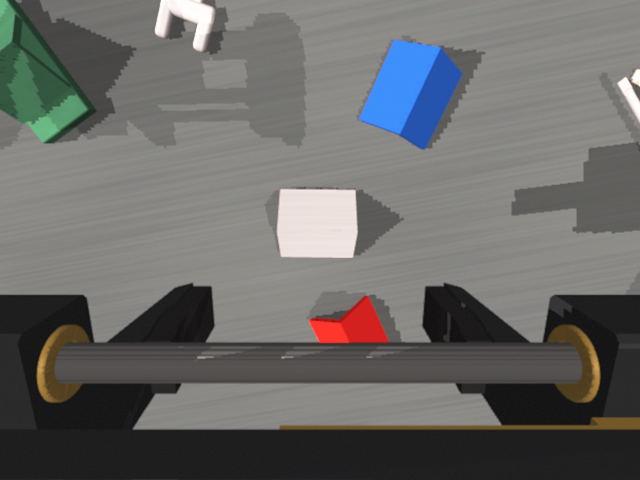

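The wrist view shows the larger offcut at about (317,222), blue at (410,93), red at (350,318) and the green saddle at the upper left. I'll enlarge the offcut.

```bash
python3 - <<'E'
import cv2
im=cv2.imread("pics/w1.png")[175:270,262:377]
im=cv2.convertScaleAbs(im,alpha=2.2,beta=-300) if 0 else im
c=cv2.resize(im,None,fx=6,fy=6,interpolation=cv2.INTER_CUBIC);g=c.astype(int)
import numpy as np
c=np.where(g>180,np.clip((g-180)*3.4,0,255),g*.7).astype('uint8')
cv2.imwrite("pics/w1c.png",c)
E
```

```text
(no output)
```

View pics/w1c.png

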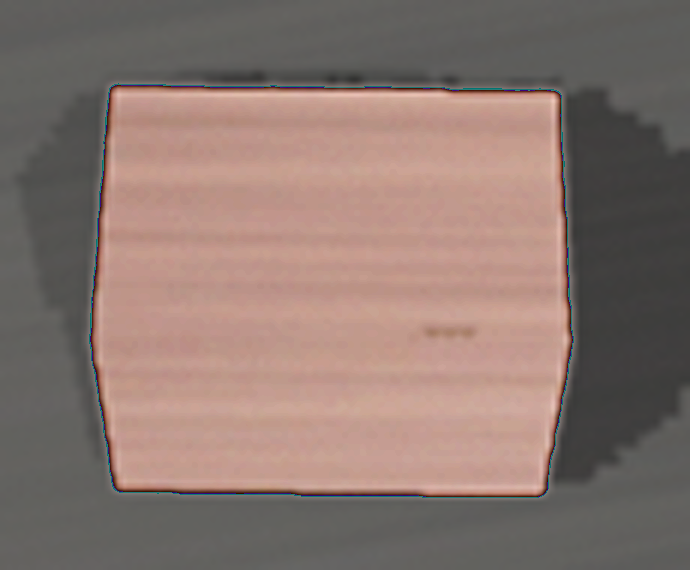

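```bash
cat > fit.py <<'E'
from station import bot
from h import *
import pickle
S,T=bot.snapshot("scene"),bot.snapshot("top")
cs=(K(S),*RT(S)); ct=(K(T),*RT(T))
E
python3 - <<'E'
from fit import *
st,s=pickle.load(open("w1.pkl","rb"));cw=(K(s),*RT(s,st))
c=lambda x,y:np.array([262+x/6-.4,175+y/6-.4])
for n,cams in (("all",1),("wrist+top",0)):
    A=[(cw,c(92,338)),(ct,(411.75,291.75))]; B=[(cw,c(571,340)),(ct,(441.4,295.75))]
    if cams: A.append((cs,(204.6,258.3)));B.append((cs,(174,269.1)))
    p,e=tri(A);q,f=tri(B)
    print(n,p.round(1),q.round(1),((p+q)/2).round(1),np.linalg.norm(p-q).round(1),np.degrees(np.arctan2(*(q-p)[1::-1])).round(1),e.round(2),f.round(2))
# wrist only model fit
L=np.array([[0,-30,16],[0,30,16],[28.5,-30,-12.5-0],[28.5,30,-12.5],[-28.5,-30,-12.5],[-28.5,30,-12.5]],float)
# local x to world: ridge dir q-p = local +y
uv=[c(92,338),c(571,340),c(110,86),c(560,91),c(117,490),c(545,495)]
def f(v):
    a=v[3];yd=np.array([np.cos(a),np.sin(a),0]);xd=np.array([-np.sin(a),np.cos(a),0])
    return np.concatenate([proj(v[:3]+l[0]*xd+l[1]*yd+np.array([0,0,l[2]]),cw)-u for l,u in zip(L,uv)])
r=least_squares(f,[469,-236,16,-1.75]);print(r.x.round(1),np.degrees(r.x[3]).round(1),np.abs(r.fun).max().round(2))
print(plan(bot.sense(),(469,-236.5,5),-100))
E
```

```text
all [ 476.  -207.3   27.9] [ 466.5 -266.3   34.1] [ 471.2 -236.8   31. ] 60.0 -99.1 0.98 0.71
wrist+top [ 475.  -206.4   20.1] [ 465.  -267.1   25.8] [ 470.  -236.7   23. ] 61.8 -99.4 0.42 0.03
[ 471.5 -237.3   14.6   -1.8] -101.0 0.49
(array([15.5 , -0.06, -0.02]), array([-0.007,  0.   ,  0.001]))
```

The views agree on the offcut: centre about (470.5,-237), yaw about -100°, ridge z about 31 (the text gives 32).

```bash
python3 - <<'E'
from station import bot
from h import *
print(plan(bot.sense(),(470.5,-237,5),-100.3))
E
```

```text
(array([15.5 , -0.04, -0.17]), array([-0.002,  0.   ,  0.001]))
```

```bash
python3 -m handwheel '[[[-1,4,0,-0.17,0,0,0],[-1,8,0,-0.17,0,0,0],[-1,11,0,-0.17,0,0,0],[-1,13,0,-0.17,0,0,0],[-1,14.5,0,-0.17,0,0,0],[-1,15.3,0,-0.17,0,0,0],[-1,15.45,0,-0.17,0,0,0],[-1,15.45,0,-0.17,0,0,0],[1,15.45,0,-0.17,0,0,0],[1,15.45,0,-0.17,0,0,0],[1,15.45,0,-0.17,0,0,0],[1,15.45,0,-0.17,0,0,0],[1,15.45,0,-0.17,0,0,0],[1,15.45,0,-0.17,0,0,0],[1,15.45,0,-0.17,0,0,0],[1,15.45,0,-0.17,0,0,0]]]'
```

```text
clock: 3.78
tool_pos: [470.6, -237.5, 5.7]
tcp_rot: [-2.126, 0.193, 2.126]
wrist_force: [-1.3, -0.7, 4.7]
opening: 0.669
```

The opening is about 59 mm, which matches the 60 mm piece. Lift.

```bash
python3 -m handwheel '[[[1,-1,0,0,0,0,0],[1,-3,0,0,0,0,0],[1,-6,0,0,0,0,0],[1,-9,0,0,0,0,0],[1,-12,0,0,0,0,0],[1,-12,0,0,0,0,0],[1,-12,0,0,0,0,0],[1,-12,0,0,0,0,0]]]'
python3 - <<'E'
from station import bot
from h import *
import cv2
st=bot.sense();print(st["wrist_force"],st["opening"])
s=bot.snapshot("scene");cv2.imwrite("pics/s2.png",s["image"][:,:,::-1])
print(plan(st,(620.5,-49,130),-68.5))
E
```

```text
clock: 4.78
tool_pos: [469.2, -236.8, 123.8]
tcp_rot: [-2.122, 0.191, 2.129]
wrist_force: [-0.5, -1.2, -1.6]
opening: 0.671
[-0.50534217 -1.21643461 -1.61911448] 0.6708309116324446
(array([ -0.62, -21.21, -11.48]), array([-0.557,  0.003,  0.003]))
```

View pics/s2.png

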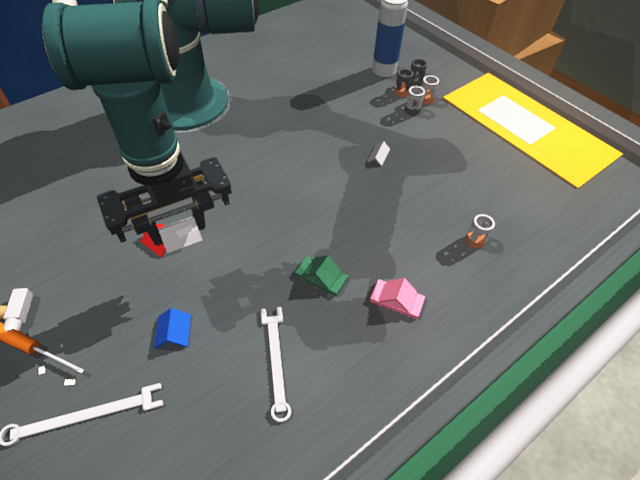

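The offcut is held between the fingers. I'll stop short of the saddle and check it with the wrist camera.

```bash
python3 - <<'E'
from station import bot
from h import *
print(plan(bot.sense(),(560,-73,150),-68.5))
E
```

```text
(array([ -2.59, -17.76,  -5.94]), array([-0.557,  0.003,  0.003]))
```

```bash
python3 -m handwheel '[[[1,-1,-4,-1.3,-0.13,0,0],[1,-2,-8,-2.6,-0.26,0,0],[1,-2.6,-12,-4,-0.39,0,0],[1,-2.6,-16,-5.3,-0.5,0.002,0.002],[1,-2.59,-17.76,-5.94,-0.557,0.003,0.003],[1,-2.59,-17.76,-5.94,-0.557,0.003,0.003],[1,-2.59,-17.76,-5.94,-0.557,0.003,0.003],[1,-2.59,-17.76,-5.94,-0.557,0.003,0.003]]]'
python3 - <<'E'
from station import bot
import cv2,pickle
st=bot.sense();s=bot.snapshot("wrist");cv2.imwrite("pics/w3.png",s["image"][:,:,::-1]);pickle.dump((st,s),open("w3.pkl","wb"))
E
```

```text
clock: 5.82
tool_pos: [559.3, -74.2, 149.7]
tcp_rot: [2.017, 0.381, -2.018]
wrist_force: [0.7, -0.7, -1.0]
opening: 0.67
```

View pics/w3.png

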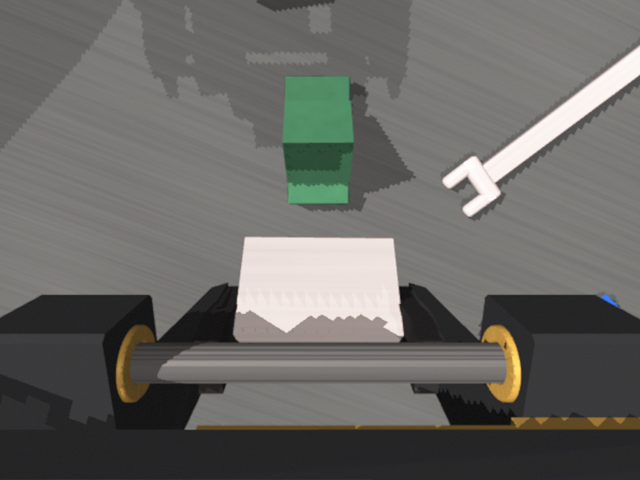

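The saddle is fully visible at about (318,140), with its ridge at row ~143 and its plate spanning rows 76-203. The held offcut is in front of it, with its lower edge at row 238.

```bash
python3 - <<'E'
import cv2,numpy as np
im=cv2.imread("pics/w3.png")
a=cv2.resize(im[65:215,265:370],None,fx=4,fy=4,interpolation=cv2.INTER_CUBIC)
b=cv2.resize(im[228:348,225:410],None,fx=2,fy=2,interpolation=cv2.INTER_CUBIC)
c=np.zeros((600,800,3),'uint8');c[:,:420]=a;c[:240,425:795]=b
cv2.imwrite("pics/w3c.png",c)
E
```

```text
(no output)
```

View pics/w3c.png

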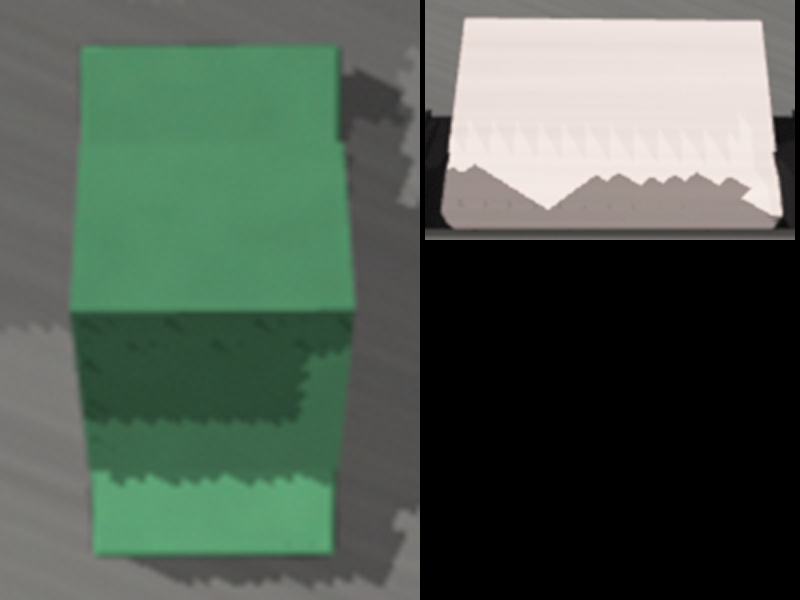

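```bash
cat > fit3.py <<'E'
from h import *
import pickle
st,s=pickle.load(open("w3.pkl","rb"));cw=(K(s),*RT(s,st))
def fit(L,uv,g,fixz=None):
    def f(v):
        z=v[2] if fixz is None else fixz
        a=v[3];yd=np.array([np.cos(a),np.sin(a),0]);xd=np.array([-np.sin(a),np.cos(a),0])
        return np.concatenate([proj(np.array([v[0],v[1],z])+l[0]*xd+l[1]*yd+np.array([0,0,l[2]]),cw)-u for l,u in zip(L,uv)])
    r=least_squares(f,g);return r.x.round(1),np.degrees(r.x[3]).round(2),r.fun.reshape(-1,2).round(1).tolist()
a=lambda x,y:np.array([265+x/4-.4,65+y/4-.4]); b=lambda x,y:np.array([225+(x-425)/2-.25,228+y/2-.25])
Ls=np.array([[0,-23,44],[0,23,44],[45,-23,12],[45,23,12],[-45,-23,12],[-45,23,12]],float)-[0,0,35]
us=[a(71,311),a(355,309),a(80,46),a(339,46),a(94,555),a(332,552)]
for z in (None,35): print("saddle",fit(Ls,us,[620,-49,35,-1.2],z))
Lo=np.array([[28.3,-30,-12.5],[28.3,30,-12.5],[0,-30,16],[0,30,16]],float)
uo=[b(464,18),b(762,21),b(442,212),b(782,215)]
print("off",fit(Lo,uo,[559,-74,160,-1.2]))
print("off",fit(Lo,uo,[559,-74,160,-1.2],149.7+11))
E
python3 fit3.py
```

```text
saddle (array([622.1, -49.7,  32.2,  -1.2]), np.float64(-68.25), [[0.1, -0.1], [-0.6, -0.1], [-0.1, 0.3], [0.4, -0.2], [-0.1, -0.1], [0.4, 0.2]])
saddle (array([622. , -49.7,  39.9,  -1.2]), np.float64(-68.25), [[-0.3, -0.0], [-0.2, 0.0], [-0.4, -0.3], [0.7, -0.8], [-0.4, 0.5], [0.7, 0.9]])
off (array([560.6, -74. , 160.7,  -1.2]), np.float64(-69.2), [[0.6, -0.2], [-0.5, -0.3], [-0.3, 0.2], [0.2, 0.2]])
off (array([560.6, -74. , 164.5,  -1.2]), np.float64(-69.2), [[0.6, -0.2], [-0.5, -0.3], [-0.3, 0.2], [0.2, 0.2]])
```

The wrist-only fit puts the saddle at (622,-49.7), yaw -68.3°, and the offcut at (560.6,-74.0,160.7) in the same frame. So the needed shift is (+61.3,+24.3), with almost no turn.

```bash
python3 - <<'E'
from station import bot
from h import *
print(plan(bot.sense(),(620.3,-49.9,80),-68.1))
E
```

```text
(array([ 6.98, -0.04, -6.55]), array([-0.009,  0.   , -0.   ]))
```

```bash
python3 -m handwheel '[[[1,0,-0.04,-3,-0.009,0,0],[1,2,-0.04,-5.5,-0.009,0,0],[1,5,-0.04,-6.55,-0.009,0,0],[1,6.98,-0.04,-6.55,-0.009,0,0],[1,6.98,-0.04,-6.55,-0.009,0,0],[1,6.98,-0.04,-6.55,-0.009,0,0],[1,6.98,-0.04,-6.55,-0.009,0,0]]]'
python3 - <<'E'
from station import bot
from h import *
import cv2,numpy as np
st=bot.sense();print(plan(st,(620.3,-49.9,26.5),-68.1),st["wrist_force"])
o=[]
for n,x,y in (("scene",322,250),("top",335,225)):
    i=bot.snapshot(n)["image"][:,:,::-1];o.append(cv2.resize(i[y-50:y+50,x-50:x+50],None,fx=4,fy=4,interpolation=cv2.INTER_CUBIC))
cv2.imwrite("pics/h4.png",np.hstack(o))
E
```

```text
clock: 6.75
tool_pos: [621.1, -50.3, 81.6]
tcp_rot: [2.014, 0.388, -2.009]
wrist_force: [0.6, -0.5, -1.3]
opening: 0.671
(array([ 5.51, -0.07,  0.07]), array([-0.   , -0.002, -0.002])) [ 0.59086848 -0.47181156 -1.30138998]
```

View pics/h4.png

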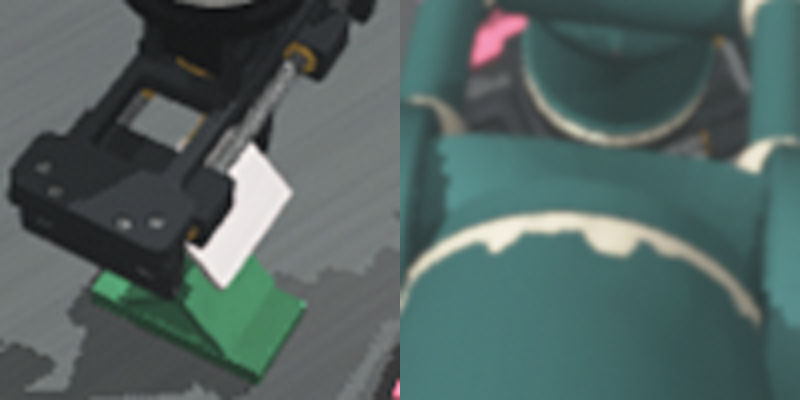

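The offcut is above the saddle and aligned. Descend gently to about 2 mm above the seat.

```bash
python3 -m handwheel '[[[1,2,-0.05,0.05,0,0,0],[1,3.5,-0.05,0.05,0,0,0],[1,4.5,-0.05,0.05,0,0,0],[1,5.1,-0.05,0.05,0,0,0],[1,5.4,-0.05,0.05,0,0,0],[1,5.5,-0.05,0.05,0,0,0],[1,5.5,-0.05,0.05,0,0,0],[1,5.5,-0.05,0.05,0,0,0]]]'
python3 - <<'E'
from station import bot
import cv2,numpy as np
st=bot.sense();print(st["wrist_force"],st["tool_pos"])
i=bot.snapshot("scene")["image"][:,:,::-1];cv2.imwrite("pics/h5.png",cv2.resize(i[215:315,265:385],None,fx=6,fy=6,interpolation=cv2.INTER_CUBIC))
E
```

```text
clock: 7.85
tool_pos: [620.8, -49.9, 26.9]
tcp_rot: [2.014, 0.388, -2.009]
wrist_force: [-0.1, -1.0, -0.4]
opening: 0.67
[-0.05161305 -0.9543918  -0.43718183] [620.83930973 -49.92045452  26.85926716]
```

View pics/h5.png

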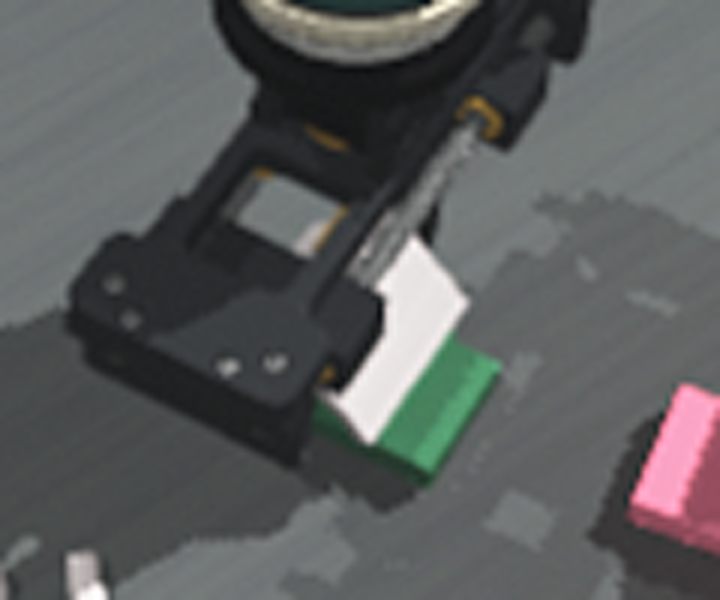

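The force is about 0, so there is no contact yet. Lower it in small steps until it touches.

```bash
python3 -m handwheel '[[[1,0.1,0,0,0,0,0],[1,0.15,0,0,0,0,0],[1,0.15,0,0,0,0,0],[1,0.15,0,0,0,0,0]]]'
```

```text
clock: 8.4
tool_pos: [620.7, -49.9, 25.4]
tcp_rot: [2.014, 0.388, -2.009]
wrist_force: [-0.9, 0.2, -1.6]
opening: 0.672
```

```bash
python3 -m handwheel '[[[1,0.05,0,0,0,0,0],[1,0.1,0,0,0,0,0],[1,0.1,0,0,0,0,0],[1,0.1,0,0,0,0,0]]]'
```

```text
clock: 8.9
tool_pos: [620.8, -50.0, 25.2]
tcp_rot: [2.014, 0.388, -2.009]
wrist_force: [-3.7, 0.3, 5.6]
opening: 0.669
```

It touched at 25.2 mm, near the expected 24.7. Release it, then rise straight up.

```bash
python3 -m handwheel '[[[0.2,0,0,0,0,0,0],[-1,0,0,0,0,0,0],[-1,0,0,0,0,0,0],[-1,0,0,0,0,0,0],[-1,0,0,0,0,0,0],[-1,0,0,0,0,0,0],[-1,-2,0,0,0,0,0],[-1,-4,0,0,0,0,0],[-1,-8,0,0,0,0,0],[-1,-12.5,0,3,0,0,0],[-1,-12.5,0,6,0,0,0],[-1,-12.5,0,6,0,0,0],[-1,-12.5,0,6,0,0,0],[-1,-12.5,0,6,0,0,0]]]'
python3 - <<'E'
from station import bot
import cv2,pickle
st=bot.sense();s=bot.snapshot("wrist");cv2.imwrite("pics/w6.png",s["image"][:,:,::-1]);pickle.dump((st,s),open("w6.pkl","wb"))
i=bot.snapshot("scene")["image"][:,:,::-1];cv2.imwrite("pics/h6.png",cv2.resize(i[215:315,265:385],None,fx=6,fy=6,interpolation=cv2.INTER_CUBIC))
E
```

```text
clock: 10.65
tool_pos: [565.4, -72.0, 150.0]
tcp_rot: [2.014, 0.388, -2.009]
wrist_force: [-0.4, -0.5, -0.6]
opening: 1.001
```

View pics/w6.png

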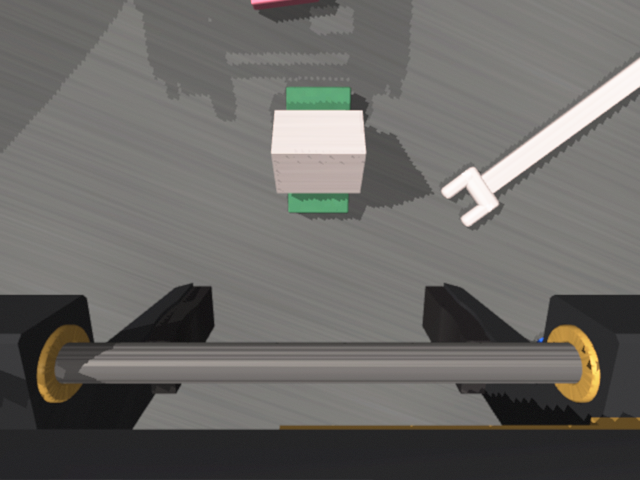

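View pics/h6.png

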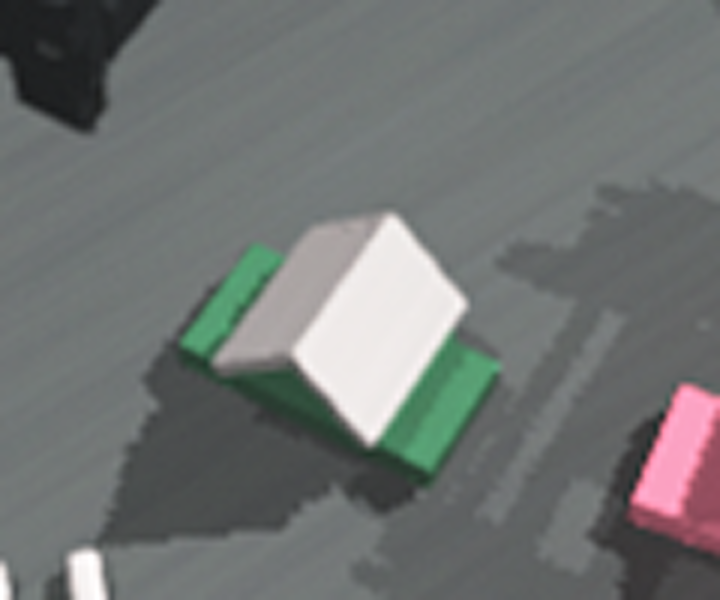

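The offcut sits over the green saddle. In the wrist view its ridge is at row ~154, from column 271 to 366, and plate shows at both sides. I'll check the numbers on an enlarged crop.

```bash
python3 - <<'E'
import cv2
im=cv2.imread("pics/w6.png")[78:222,262:374]
cv2.imwrite("pics/w6c.png",cv2.resize(im,None,fx=4,fy=4,interpolation=cv2.INTER_CUBIC))
E
```

```text
(no output)
```

View pics/w6c.png

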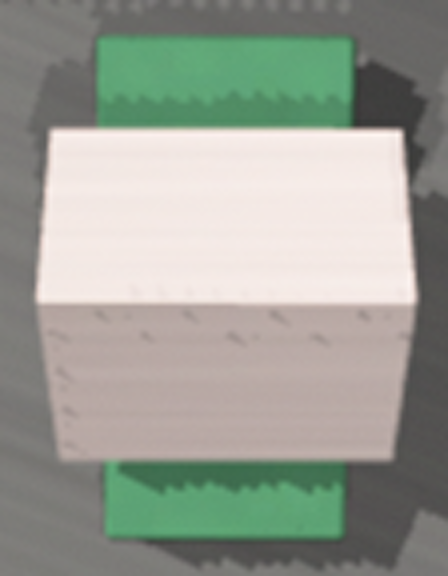

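```bash
python3 - <<'E'
from h import *
import pickle
st,s=pickle.load(open("w6.pkl","rb"));cw=(K(s),*RT(s,st))
a=lambda x,y:np.array([262+x/4-.4,78+y/4-.4])
def fit(L,uv,g,z=None):
    def f(v):
        q=v[3];yd=np.array([np.cos(q),np.sin(q),0]);xd=np.array([-np.sin(q),np.cos(q),0])
        return np.concatenate([proj(np.array([v[0],v[1],v[2] if z is None else z])+l[0]*xd+l[1]*yd+np.array([0,0,l[2]]),cw)-u for l,u in zip(L,uv)])
    r=least_squares(f,g);return r.x,np.degrees(r.x[3]).round(2),np.abs(r.fun).max().round(2)
P=np.array([[45,-23,-23],[45,23,-23],[-45,-23,-23],[-45,23,-23]],float)
O=np.array([[0,-30,16],[0,30,16],[28.3,-30,-12.5],[28.3,30,-12.5],[-28.3,-30,-12.5],[-28.3,30,-12.5]],float)
p=fit(P,[a(97,38),a(354,38),a(106,538),a(343,538)],[620,-49,35,-1.2])
o=fit(O,[a(37,302),a(417,302),a(49,130),a(405,130),a(58,460),a(394,460)],[620,-49,35,-1.2])
print(p,o)
d=o[0][:2]-p[0][:2];q=p[0][3];print("along",d@[np.cos(q),np.sin(q)],"across",d@[-np.sin(q),np.cos(q)])
from scipy.optimize import least_squares
E
```

```text
(array([621.86465587, -49.747448  ,  31.84304008,  -1.19005069]), np.float64(-68.18), np.float64(0.18)) (array([622.06139652, -49.92310268,  37.54892163,  -1.1893917 ]), np.float64(-68.15), np.float64(0.61))
along 0.23618701109169363 across 0.1173760883802564
```

Along, across and yaw are all within 0.3 mm and 0.1°. Height from a single view is weak, so I'll triangulate the ridge using the other cameras.

```bash
python3 - <<'E'
from fit import *
import cv2
i=T["image"][:,:,::-1];cv2.imwrite("pics/t7.png",cv2.resize(i[195:255,305:365],None,fx=10,fy=10,interpolation=cv2.INTER_CUBIC))
st,s=pickle.load(open("w6.pkl","rb"));cw=(K(s),*RT(s,st))
a=lambda x,y:np.array([262+x/4-.4,78+y/4-.4]);b=lambda x,y:np.array([265+x/6-.42,215+y/6-.42])
for n,u,v in (("ridgeL",a(37,302),b(389,212)),("ridgeR",a(417,302),b(292,352)),("low R +x",a(405,130),b(371,446)),("low L +x",a(49,130),b(468,302)),("plate R +x",a(354,38),b(430,478)),("plate L +x",a(97,38),b(500,365))):
    x,e=tri([(cw,u),(cs,v)]);print(n,x.round(1),e.round(2))
E
```

```text
ridgeL [610.9 -22.1  52. ] 0.17
ridgeR [633.3 -77.6  53.1] 0.03
low R +x [659.5 -67.7  24.7] 0.06
low L +x [636.8 -11.2  23.9] 0.08
plate R +x [672.2 -54.2   9.3] 0.05
plate L +x [654.9 -12.1  11.3] 0.04
```

View pics/t7.png

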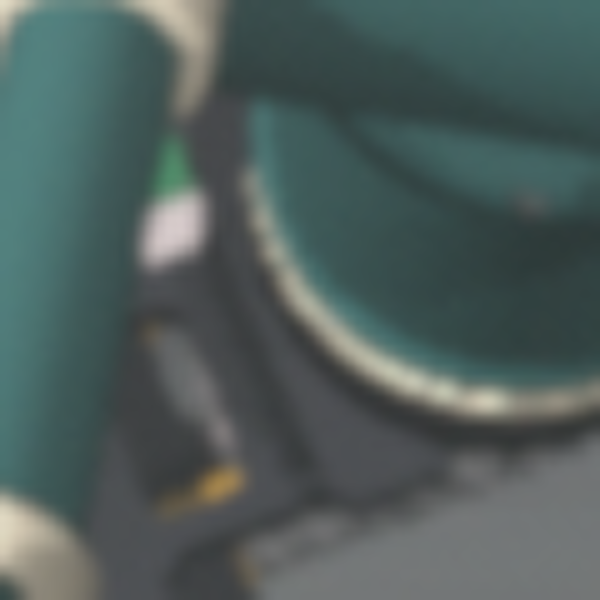

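```bash
python3 - <<'E'
from fit import *
st,s=pickle.load(open("w3.pkl","rb"));cw=(K(s),*RT(s,st))
a=lambda x,y:np.array([265+x/4-.4,65+y/4-.4])
for u,v in ((a(71,311),(327.75,255.1)),(a(355,309),(315,272.9))):
    x,e=tri([(cw,u),(cs,v)]);print(x.round(1),e.round(2))
E
# move arm clear for all-camera check
python3 -m handwheel '[[[-1,-2,0,6,0,0,0],[-1,-4,0,12,0,0,0],[-1,-4,0,12,0,0,0],[-1,-4,0,12,0,0,0],[-1,-4,0,12,0,0,0]]]'
python3 - <<'E'
from station import bot
import cv2,numpy as np
i=bot.snapshot("top")["image"][:,:,::-1];j=bot.snapshot("scene")["image"][:,:,::-1]
cv2.imwrite("pics/t8.png",np.hstack([cv2.resize(i[200:250,310:360],None,fx=8,fy=8,interpolation=cv2.INTER_CUBIC),cv2.resize(j,(533,400))[:,100:500]]))
E
```

```text
[613.6 -28.5  44.1] 0.01
[630.6 -71.1  44.7] 0.03
clock: 11.58
tool_pos: [454.2, -116.5, 189.1]
tcp_rot: [2.013, 0.389, -2.01]
wrist_force: [-0.6, 0.2, 0.2]
opening: 1.0
```

View pics/t8.png

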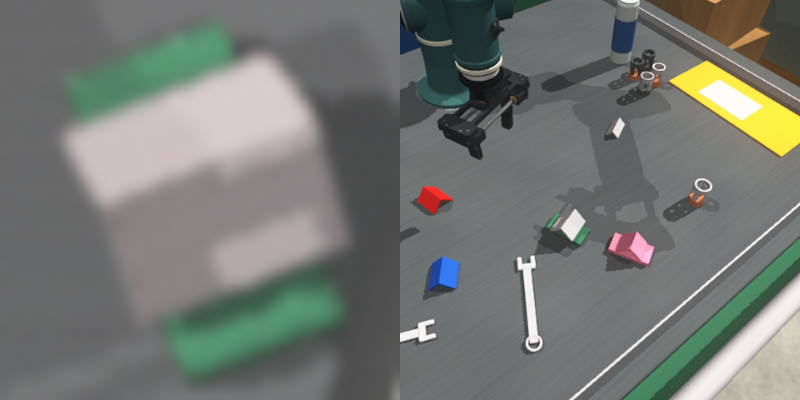

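Measured with the same camera pair, the ridge went from 44.4 (bare saddle) to 52.5 mm. That is a rise of 8.1, against 7.1 for a full nest, so the difference is within noise. The bystanders haven't moved and the robot is clear, so I'll hand it in.

```bash
python3 -c "
from station import bot
print(bot.sign_off(), bot.sense()['clock'])"
```

```text
the job is handed in; nothing more can be done
the job is handed in; nothing more can be done
```

I gripped the larger grey offcut by its end faces and set it over the green saddle. I released it on light contact (about 6 N), drew the arm clear and handed the job in at about 11.6 s.

**Last checks:**
- **Position:** the wrist view put the offcut 0.2 mm off along the ridge and 0.1 mm off across it. The yaw error is under 0.1°.
- **Height:** wrist and scene cameras together put the ridge 8.1 mm above the bare saddle's, against 7.1 mm for a full nest. The two ends were level to about 1 mm.
- **Disagreement:** a height fit from the wrist view alone put the offcut 5.7 mm above the seat level it found from the base plate, close to the 6 mm limit. I treated that as weak depth from a single view, because the two-camera measurement didn't support it.
- **Bystanders:** the smaller offcut looked unmoved in the last scene picture. So did the cage-like sleeves in view; I never worked out which of them is the valve cage. I judged this by eye and didn't measure it.

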